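# Index the pump barrel to the dial gauge and lock it

## Robot

A 6-joint arm with a two-finger parallel gripper is mounted at the origin on the work surface. World frame = base frame: x ahead of the robot, y to its left, z up, the work surface at z = 0. Lengths are in m, angles in rad, forces in N, time in s.
With the tool pointing down it reaches from about 0.325 to 1 m from the base axis. Payload 5.1 kg.
Tool frame: the origin (TCP) lies on the centre line of the jaws, within the pads' length; the fingertips stand 25 mm ahead of it and the grasp point (between the pads) lies 6 mm ahead of it (r.nose_length is the distance from the TCP to the fingertips, in m); z points along the fingers, y is the direction in which the jaws open and shut (so a half turn about z gives the same grasp; the last joint's range is limited). The gripper opens to 85 mm and grips with 20 to 120 N. Pads are 22 mm wide; open, the fingers measure 114 mm over their backs; the gripper's body (76 mm by 85 mm) begins 54 mm behind the grasp point. The pads swing forward as they close: fully open they stand 13 mm farther back than shut.
Start: joints at [1.205, 0.124, 1.65, -0, 1.367, -0.083], TCP at [0.181, 0.624, 0.256] pointing down, gripper open.
Joint ranges: [-2.61, 2.61], [-1.02, 2.33], [0.03, 2.71], [-1.35, 4.49], [0.32, 2.68], [-2.91, 2.91]. Speed limits (rad/s): [2.57, 2.57, 3.14, 3.14, 3.14, 3.14].

## Interface

Orientations are given as a unit quaternion [w, x, y, z].
In Python, from rig import r, camera, camera_model gives the robot as it stands.
- The arm moves only by the tool carry_out, never from a script. Its argument "series" is one flat list of numbers, 7 for each row, row after row: the turn, a rotation vector about the world's x, y, z in rad, then the shift along the world's x, y, z in mm, then the closure, from -1 (fully open) to 1 (shut), so that 0 is half open. In form: [ax, ay, az, dx, dy, dz, gripper, ax, ay, az, dx, dy, dz, gripper, ...]. A call has 1 to 20 rows; each row shifts and turns the commanded pose from where the row before left it; what a row does not reach is not made up. A row lasts 1/10 s, in which the tool goes at most 50 mm and 8.59 degrees, less where a joint would pass 70% of its speed; a pose out of reach is approached as far as the arm can. A call is refused whole if a number of a shift passes 50 or a number of a turn 0.15, either way. A call with a gripper value outside its range is refused whole. The fingers move at their own pace and stop on an object; "squeeze" is the grip in N (left out, the last holds). Time passes only in rows, so rows that do not move let the fingers close. It gives the time, the measured TCP pose, the force and the opening at its end, in the units of the state.
- r.read_state(): the state, without advancing time (a new reading comes with each control period).
- camera(name): name is "scene" or "side" or "wrist"; returns the picture (400x640x3 uint8, red, green, blue); there is no depth.
- camera_model(name): a dict with "intrinsics" (3x3 intrinsics, pixels), "dist_coeffs" ([k1, k2, p1, p2, k3] as OpenCV has them; the pictures are not rectified), "R" (3x3) and "t" (3): a world point X has camera coordinates R X + t. Camera axes: x right, y down, z forward; pixel columns grow to the right and rows downward; lengths in m; the calibration is good to about 2 mm. A picture is of the moment at which its call begins: read the wrist's pose just before it. camera_model takes no time and is no camera call; for the wrist camera it gives the pose at the moment of the call.
- r.hand_in(): hands the job in, once; it reports no verdict.
The state is a dict: "t": time; "q": joint angles; "joint_vel": joint speeds; "effort": joint torques, N m; "position": TCP position; "tool_rot": TCP orientation; "wrist_force": force on the tool from outside, world axes, zero at the start; "wrist_torque": the same for the moment, N m; "opening": finger opening in m.
Only numpy, scipy, OpenCV 4.12 (cv2) and the standard library are available. Lean on these libraries where they do the work, as an engineer would, in place of code of your own. Each camera call takes 0.05 s, during which the arm holds its last target. There are 200 camera calls.

## Task

Push the indexing plate round by its spokes with a fingertip until its long pointed arm points straight at the middle of the dial gauge, then push the clamp lever all the way over to its stop. Only push, do not pick anything up: the pump barrel stays sitting between its jaws, the other parts stay where they are, and you finish clear of everything.

Things in the scene. Friction and masses are not known exactly. Their poses are not given: they have to be found in the camera images.
- indexer: the fixed grey base of the indexing fixture: a disc 140 mm across and 12 mm thick, with a flat tongue 50 mm wide and 12 mm thick that reaches 225 mm along the base's own +y and carries the clamp lever. Origin: on the table under the plate's axis.
- index (a joint): turn of the indexing plate about its vertical axis, rad, growing anticlockwise seen from above; at 0 the long pointed arm lies along the base's +x. No stop, turns freely either way. It is stiff (needs about 3 N at 95 mm from the axis, 0.25 N m) and stays where it is left.
- plate_axis (a point): point on the plate's vertical axis, 40 mm above the table (mid-height of its spokes); its x axis runs along the long arm. The steel plate is 104 mm across, top 48 mm high, with four level spokes 90 degrees apart: one long pointed arm and three short round ones, 12 mm thick, with 18 mm black balls 104 mm from the axis. Under the spokes, beyond 70 mm from the axis, is free space (but for the 12 mm tongue).
- pointer_tip (a point): the tip of the long pointed arm (flat bar 14 mm wide, 12 mm thick, tapering from 130 mm out), 150 mm from the plate's axis, 40 mm above the table; its x axis points on outward along the arm.
- barrel: the loose pump barrel, 58 mm across and 46 mm high, dark steel with a ring of nine small brass pads on top, standing upright on the plate's centre between three low jaws, so its top is 94 mm above the table. Origin: centre of its underside, 48 mm above the table. It turns with the plate.
- gauge_mid (a point): the middle of the dial gauge: a fixed stand with a 60 mm round foot, a 16 mm post and a 50 mm round dial with white face, facing up, 92 mm above the table. The point lies on the stand's axis, 40 mm above the table, about 230 mm from the plate's axis.
- cone: a fixed stand like the gauge's, but with a 44 mm steel cone on top, 104 mm high; not the gauge. Origin: under its foot.
- anvil: a fixed stand like the gauge's, but with a 40 mm square steel block on top, 92 mm high; not the gauge. Origin: under its foot.
- clamp (a joint): swing of the clamp lever about its vertical pivot, rad: 0 open (lever along the base's -x), grows clockwise seen from above, i.e. the lever swings away from the plate, up to the stop at 1.4 (lever almost along the base's +y). Stiff (about 2.5 N at 60 mm from the pivot, 0.15 N m), stays where it is left.
- clamp_pivot (a point): on the clamp lever's pivot axis, at the lever's mid-height, 41 mm above the table; 205 mm from the plate's axis along the base's +y. Its hub is 34 mm across, on a 44 mm post.
- clamp_end (a point): centre of the 21 mm black ball on the lever's free end, 80 mm from the pivot, 41 mm above the table; the lever is a level round bar 12 mm thick.
- piston_a: loose bystander: steel piston, 25 mm across its brass foot, 56 mm high, standing. Origin: under its foot.
- piston_b: loose bystander: a second piston like the first, standing. Origin: under its foot.
- race: loose bystander: steel bearing ring 60 mm across, 14 mm high, lying flat. Origin: centre of its underside.
- wrench: loose bystander: steel wrench 160 mm long, lying flat along its x axis.
- tin: loose bystander: grey jar with a steel lid, 60 mm across, 50 mm high. Origin: centre of its underside.
- brush: loose bystander: brush 150 mm long, lying flat along its x axis.

How it is judged:
By the outcome, as a careful person would: the job done as asked, in the order asked, and still so for the second after the job is handed in, with the robot touching nothing.
It also fails if it takes over 61 s, if anything falls off the work surface, if the arm or the gripper's body presses on something with over 40 N, if the wrist force passes 120 N, or if a joint passes its speed limit or range.

## Working session

There is one attempt and no reset: what is moved stays moved. The work goes in short steps, Python scripts to look and compute and a tool call to move; the robot and the scene stay as the last step left them, time stands still between calls to the robot, and variables do not carry over. Pictures are saved under pics/ and viewed, about 8 in all and at most 12, crops included, and the job is handed in when it is done.

Besides the shell and the picture viewer there is one more tool, called after ">>>" as a command line: name --argument value ..., lists and objects as JSON in quotes. carry_out: Moves the arm, as the interface text tells. Its arguments: {"type":"object","properties":{"series":{"type":"array"},"squeeze":{"type":"number"}},"required":["series"]}

```bash
mkdir -p pics; cat > h.py <<'E'
import numpy as np,cv2
from rig import r,camera,camera_model
def ray(m,px):
    K=np.array(m["intrinsics"]);d=np.array(m["dist_coeffs"]);R=np.array(m["R"]);t=np.array(m["t"])
    u=cv2.undistortPoints(np.array([[px]],float),K,d)[0,0]
    return -R.T@t, R.T@np.array([u[0],u[1],1])
def onz(m,px,z):
    o,v=ray(m,px); return o+v*(z-o[2])/v[2]
def proj(m,X):
    R=np.array(m["R"]);t=np.array(m["t"])
    return cv2.projectPoints(np.array(X,float).reshape(-1,3),cv2.Rodrigues(R)[0],t,np.array(m["intrinsics"]),np.array(m["dist_coeffs"]))[0][:,0]
def snap(n,f):
    m=camera_model(n);i=camera(n);cv2.imwrite("pics/"+f,cv2.cvtColor(i,cv2.COLOR_RGB2BGR));return m,i
E
python3 - <<'E'
from h import *
s=r.read_state();print(s)
for n in("scene","side","wrist"):
    m,i=snap(n,n+"0.png");print(n,-np.array(m["R"]).T@m["t"])
E
```

```text
{'t': 0.0, 'q': array([ 1.20542565e+00,  1.24497984e-01,  1.65170099e+00,  8.52352582e-06,
        1.36747354e+00, -8.26134102e-02]), 'joint_vel': array([ 1.18540833e-03,  1.13953232e-03,  2.61506908e-04, -6.85307469e-05,
       -2.19233019e-04,  1.23552949e-03]), 'effort': array([ 5.34185183e-04, -4.23625946e+01, -3.65441322e+01, -8.25989900e-05,
        7.30749947e-03, -4.58829177e-06]), 'position': array([0.18118511, 0.62365018, 0.25504161]), 'tool_rot': array([-2.35061431e-04,  1.40908904e-01,  9.90022020e-01, -1.01302188e-03]), 'wrist_force': array([ 0.45864272,  0.6479657 , -1.21049499]), 'wrist_torque': array([-0.00362054,  0.00509202,  0.01510088]), 'opening': 0.08522856256251143}
scene [1.39304247 0.12365339 0.6235959 ]
side [ 0.17951496 -0.61613743  0.5700704 ]
wrist [0.11645317 0.64303943 0.37202379]
```

View pics/scene0.png

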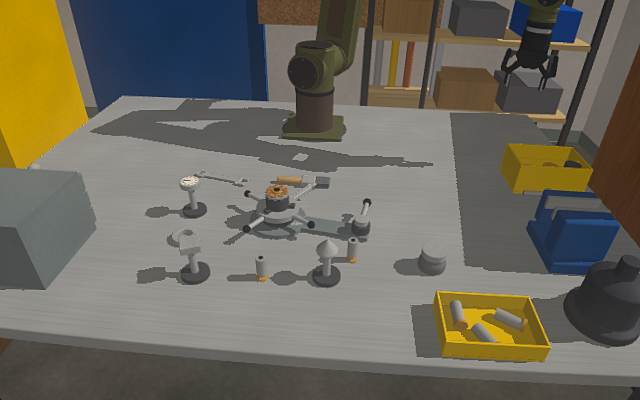

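View pics/side0.png

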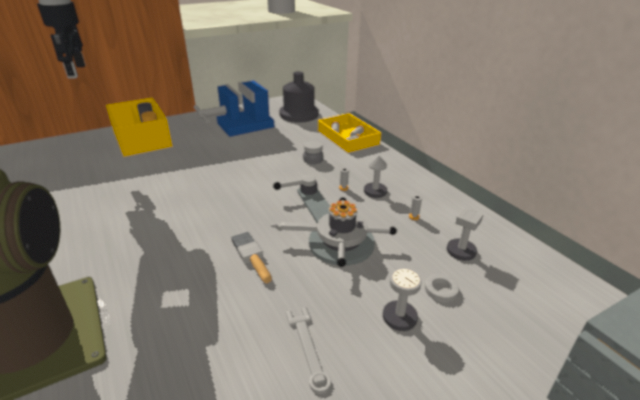

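The scene picture shows the barrel at (277,195), the plate's balls at (248,195), (247,229) and (311,225), and the lever ball at (367,202). The gauge dial is at (190,184), the cone at (326,245) and the anvil at (188,243). In the side view the pointer ends near (275,227), and the gauge is at (405,281). Next I compute positions and make one enlarged crop.

```bash
python3 - <<'E'
from h import *
ms,md=camera_model("scene"),camera_model("side")
def tri(a,b):
    o1,v1=ray(ms,a);o2,v2=ray(md,b);v1/=np.linalg.norm(v1);v2/=np.linalg.norm(v2)
    k=np.linalg.lstsq(np.c_[v1,-v2],o2-o1,rcond=None)[0];p,q=o1+k[0]*v1,o2+k[1]*v2
    return (p+q)/2*1000,np.linalg.norm(p-q)*1000
for n,a,b in [("gauge",(190,184),(405,281)),("ballA",(248,195),(341,262)),("ballB",(247,229),(393,230)),("ballC",(311,225),(343,203)),("levball",(367,202),(277,186)),("barreltop",(277,190),(343,208)),("cone tip",(326,238),(378,157)),("anvil",(188,243),(468,222)),("pistA top",(353,239),(345,170)),("pistB top",(261,258),(417,197)),("ferr",(322,182),(243,242))]:
    p,e=tri(a,b);print(n,p.round(),round(e,1))
a=cv2.imread("pics/scene0.png")[165:265,160:400];b=cv2.imread("pics/side0.png")[160:310,220:460]
cv2.imwrite("pics/c.png",np.vstack([cv2.resize(a,None,fx=2.4,fy=2.4,interpolation=2),cv2.resize(b,None,fx=2.4,fy=2.4,interpolation=2)]))
E
```

```text
gauge [ 552. -254.   83.] 0.1
ballA [ 515. -122.   36.] 0.1
ballB [659. -92.  39.] 2.3
ballC [626.  49.  35.] 5.2
levball [523. 181.  39.] 3.0
barreltop [570. -37.  90.] 2.8
cone tip [750.  92. 101.] 2.8
anvil [ 766. -184.   79.] 0.2
pistA top [693. 146.  55.] 5.2
pistB top [768. -37.  54.] 1.6
ferr [386.  58.   7.] 1.8
```

View pics/c.png

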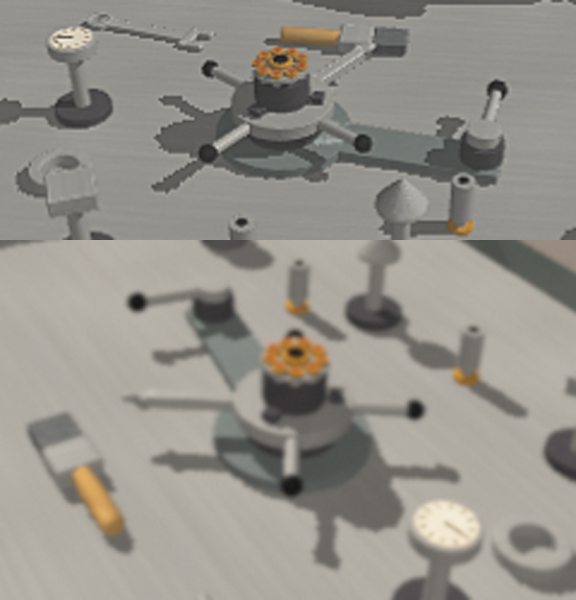

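The balls agree on an axis at about (570,-36), with radius about 105 mm. The pointer is near 148° and the gauge near 265°, so the plate must turn about +117° anticlockwise. I'll move above it and take a close look.

>>> carry_out --series '[0,0,0,25,-38,5,1,0,0,0,25,-38,5,1,0,0,0,25,-38,5,1,0,0,0,25,-38,5,1,0,0,0,25,-38,5,1,0,0,0,25,-38,5,1,0,0,0,25,-38,5,1,0,0,0,25,-38,5,1,0,0,0,25,-38,5,1,0,0,0,25,-38,5,1,0,0,0,25,-38,5,1,0,0,0,25,-38,5,1,0,0,0,25,-38,5,1,0,0,0,25,-38,5,1,0,0,0,25,-38,5,1,0,0,0,25,-38,5,1,0,0,0,25,-38,5,1,0,0,0,0,0,0,1,0,0,0,0,0,0,1]' --squeeze 30

```text
t: 2.05
position: [0.6065, -0.0227, 0.3406]
tool_rot: [-0.001, 0.142, 0.99, 0.0]
wrist_force: [-1.1, 0.6, -0.1]
opening: -0.0
```

```bash
python3 - <<'E'
from h import *
s=r.read_state();print(s["t"],s["position"],s["tool_rot"],s["wrist_force"],s["opening"],r.nose_length)
m,i=snap("wrist","w1.png")
print(proj(m,[[.57,-.036,.094],[.552,-.254,.092],[.443,.043,.04],[.523,.181,.041]]))
E
```

```text
2.05 [ 0.60652882 -0.02274255  0.34057093] [-7.38959073e-04  1.41859563e-01  9.89886507e-01  1.43349993e-04] [-1.09782987  0.6074597  -0.0534241 ] -3.5955665080885844e-06 0.025
[[302.41929406 150.07020958]
 [141.55746682 183.96060634]
 [333.68597212  36.36219666]
 [447.36771642  68.00452593]]
```

View pics/w1.png

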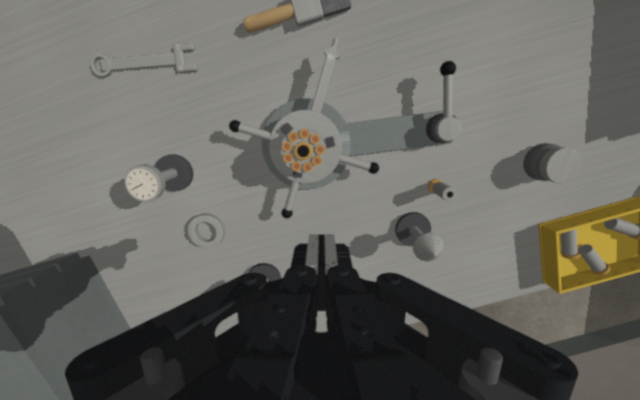

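The wrist view shows the pointer tip at about (337,40) and the balls at (235,126), (287,214) and (374,168). The dial is at (142,183), the lever ball at (448,68) and its hub at (445,126).

```bash
cat >> h.py <<'E'
def blob(i,p,w,f):
    x,y=int(round(p[0])),int(round(p[1]));c=i[max(0,y-w):y+w+1,max(0,x-w):x+w+1].astype(int);k=f(c).astype(np.uint8)
    n,l,st,ce=cv2.connectedComponentsWithStats(k)
    if n<2:return None
    j=1+st[1:,4].argmax();return ce[j]+[max(0,x-w),max(0,y-w)],st[j,4]
dark=lambda c:c.max(2)<45
white=lambda c:c.min(2)>180
E
python3 - <<'E'
from h import *
i=cv2.cvtColor(cv2.imread("pics/w1.png"),4);m=camera_model("wrist")
P={}
for n,p,z in [("A",(235,126),.04),("B",(287,214),.04),("C",(374,168),.04),("L",(448,68),.041)]:
    b,a=blob(i,p,11,dark);P[n]=onz(m,b,z)*1000;print(n,b,a,P[n].round(1))
b,a=blob(i,(142,183),28,white);P["g"]=onz(m,b,.092)*1000;print("dial",b,a,2000*np.sqrt(a/np.pi)/m["intrinsics"][0][0]*(.457-.092),P["g"].round(1))
print("tip",onz(m,(337,40),.046)*1000,"hub",onz(m,(445,126),.05)*1000)
c=(P["A"]+P["C"])/2;print("axis",c)
for n in "ABCLg":
    d=P[n]-c;print(n,np.hypot(*d[:2]).round(1),np.degrees(np.arctan2(d[1],d[0])).round(1)%360)
d=onz(m,(337,40),.046)*1000-c;print("tip",np.hypot(*d[:2]),np.degrees(np.arctan2(d[1],d[0])))
E
```

```text
A [234.08450704 125.4084507 ] 71 [ 513.3 -123.    40. ]
B [285.9787234  213.34042553] 47 [658.9 -92.7  40. ]
C [373.59322034 167.72881356] 59 [627.7  53.1  40. ]
L [447.36734694  68.06802721] 147 [522.4 181.8  41. ]Traceback (most recent call last):
  File "<stdin>", line 6, in <module>
TypeError: cannot unpack non-iterable NoneType object
```

```bash
sed -i 's/^white=.*/white=lambda c:c.min(2)>c.min(2).max()-45/' h.py
python3 - <<'E'
from h import *
i=cv2.cvtColor(cv2.imread("pics/w1.png"),4);m=camera_model("wrist")
P={}
for n,p,z in [("A",(235,126),.04),("B",(287,214),.04),("C",(374,168),.04),("L",(448,68),.041)]:
    b,a=blob(i,p,11,dark);P[n]=onz(m,b,z)*1000
b,a=blob(i,(142,183),22,white);P["g"]=onz(m,b,.092)*1000;print("dial",b,a,2000*np.sqrt(a/np.pi)/m["intrinsics"][0][0]*(.457-.092),P["g"].round(1))
P["t"]=onz(m,(337,40),.046)*1000;P["h"]=onz(m,(445,126),.047)*1000
c=(P["A"]+P["C"])/2;print("axis",c,P["h"])
for n in "ABCLgth":
    d=P[n]-c;print(n,np.hypot(*d[:2]).round(1),np.degrees(np.arctan2(d[1],d[0])).round(1)%360)
E
```

```text
dial [141.73858616 181.94182622] 1358 53.125406211267325 [ 549.6 -251.8   92. ]
axis [570.50350174 -34.92340344  40.        ] [596.65793385 162.69137528  47.        ]
A 105.0 237.0
B 105.6 326.8
C 105.0 57.0
L 222.0 102.5
g 217.9 264.5
t 145.7 146.3
h 199.3 82.5
```

The axis is at (570.5,-35), spoke C at 57° and the pointer at 147°, so about +117.5° is needed. The finger goes down behind spoke C, at 38° and radius 88 mm.

>>> carry_out --series '[0,0,0,16,21,-30,1,0,0,0,17,21,-30,1,0,0,0,0,0,-40,1,0,0,0,0,0,-40,1,0,0,0,0,0,-40,1,0,0,0,0,0,-40,1,0,0,0,0,0,-30,1,0,0,0,0,0,-20,1,0,0,0,0,0,-14,1,0,0,0,0,0,0,1]'

```text
t: 3.1
position: [0.6374, 0.0213, 0.0551]
tool_rot: [-0.002, 0.14, 0.99, -0.0]
wrist_force: [-0.6, 1.1, 0.2]
opening: -0.0002
```

```bash
python3 - <<'E'
from h import *
s=r.read_state();p=s["position"]*1000;print(s["t"],p,s["wrist_force"])
c=np.array([570.5,-35]);a0=np.degrees(np.arctan2(*(p[:2]-c)[::-1]));print(a0,np.hypot(*(p[:2]-c)))
# arc waypoints, 4 deg rows
prev=p[:2]
out=[]
for a in np.arange(round(a0)+4,166,4):
    q=c+88*np.array([np.cos(np.radians(a)),np.sin(np.radians(a))]);d=np.round(q-prev,1);prev=prev+d;out.append((int(a),*d))
print(out)
E
```

```text
3.1 [637.38471657  21.30737027  55.06054935] [-0.64162963  1.06855538  0.20118443]
40.092585690445176 87.4304595551599
[(44, np.float64(-3.6), np.float64(4.8)), (48, np.float64(-4.4), np.float64(4.3)), (52, np.float64(-4.7), np.float64(3.9)), (56, np.float64(-5.0), np.float64(3.6)), (60, np.float64(-5.2), np.float64(3.3)), (64, np.float64(-5.4), np.float64(2.9)), (68, np.float64(-5.6), np.float64(2.5)), (72, np.float64(-5.8), np.float64(2.1)), (76, np.float64(-5.9), np.float64(1.7)), (80, np.float64(-6.0), np.float64(1.3)), (84, np.float64(-6.1), np.float64(0.8)), (88, np.float64(-6.1), np.float64(0.4)), (92, np.float64(-6.2), np.float64(0.0)), (96, np.float64(-6.1), np.float64(-0.4)), (100, np.float64(-6.1), np.float64(-0.8)), (104, np.float64(-6.0), np.float64(-1.3)), (108, np.float64(-5.9), np.float64(-1.7)), (112, np.float64(-5.8), np.float64(-2.1)), (116, np.float64(-5.6), np.float64(-2.5)), (120, np.float64(-5.4), np.float64(-2.9)), (124, np.float64(-5.2), np.float64(-3.3)), (128, np.float64(-5.0), np.float64(-3.6)), (132, np.float64(-4.7), np.float64(-3.9)), (136, np.float64(-4.4), np.float64(-4.3)), (140, np.float64(-4.1), np.float64(-4.5)), (144, np.float64(-3.8), np.float64(-4.9)), (148, np.float64(-3.4), np.float64(-5.1)), (152, np.float64(-3.1), np.float64(-5.3)), (156, np.float64(-2.7), np.float64(-5.5)), (160, np.float64(-2.3), np.float64(-5.7)), (164, np.float64(-1.9), np.float64(-5.9))]
```

>>> carry_out --series '[0,0,0,-4,5,0,1,0,0,0,-4,4,0,1,0,0,0,-5,4,0,1,0,0,0,-5,4,0,1,0,0,0,-5,3,0,1,0,0,0,-5.5,3,0,1,0,0,0,-5.5,2.5,0,1,0,0,0,-6,2,0,1,0,0,0,-6,1.5,0,1,0,0,0,-6,1.5,0,1,0,0,0,-6,1,0,1,0,0,0,-6,0.5,0,1,0,0,0,-6,0,0,1,0,0,0,-6,-0.5,0,1,0,0,0,-6,-1,0,1,0,0,0,0,0,0,1]'

```text
t: 4.7
position: [0.5561, 0.0508, 0.057]
tool_rot: [-0.001, 0.141, 0.99, 0.0]
wrist_force: [1.3, -0.4, 1.5]
opening: -0.0001
```

```bash
python3 - <<'E'
from h import *
s=r.read_state();p=s["position"]*1000;print(s["t"],p,s["wrist_force"])
c=np.array([570.5,-35]);d=p[:2]-c;print(np.degrees(np.arctan2(d[1],d[0])),np.hypot(*d))
snap("side","side1.png");snap("scene","scene1.png")
a=cv2.imread("pics/side1.png")[150:320,220:460];b=cv2.imread("pics/scene1.png")[140:265,160:400]
cv2.imwrite("pics/c1.png",cv2.resize(np.vstack([b,a]),None,fx=2,fy=2))
E
```

```text
4.7 [556.09689047  50.76269072  56.9904344 ] [ 1.34919676 -0.39483555  1.49509661]
99.53337242502958 86.96372050743035
```

View pics/c1.png

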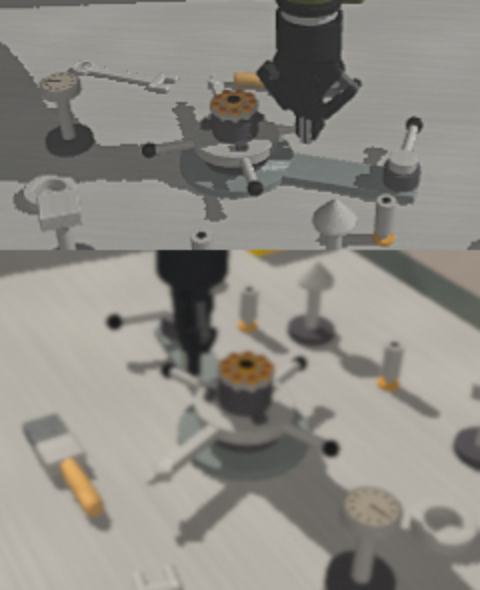

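The push is working: spoke C is just ahead of the finger, and the barrel is seated. I continue the arc to about 152°.

>>> carry_out --series '[0,0,0,-6,-1,0,1,0,0,0,-6,-1.5,0,1,0,0,0,-6,-2,0,1,0,0,0,-5.5,-2.5,0,1,0,0,0,-5.5,-3,0,1,0,0,0,-5,-3,0,1,0,0,0,-5,-3.5,0,1,0,0,0,-4.5,-4,0,1,0,0,0,-4.5,-4.5,0,1,0,0,0,-4,-4.5,0,1,0,0,0,-4,-5,0,1,0,0,0,-3.5,-5,0,1,0,0,0,-3,-5.5,0,1,0,0,0,0,0,0,1]'

```text
t: 6.2
position: [0.4934, 0.005, 0.0566]
tool_rot: [-0.001, 0.141, 0.99, -0.0]
wrist_force: [0.9, 0.1, -0.3]
opening: -0.0002
```

```bash
python3 - <<'E'
from h import *
s=r.read_state();p=s["position"]*1000;print(s["t"],p,s["wrist_force"])
c=np.array([570.5,-35]);d=p[:2]-c;print(np.degrees(np.arctan2(d[1],d[0])),np.hypot(*d))
m,i=snap("scene","scene2.png")
# dark blobs of expected ball size near the ring, for A and B balls
for n in("scene","side"):
    m,i=snap(n,n+"2.png")
    k=(i.max(2)<50).astype(np.uint8);nn,l,st,ce=cv2.connectedComponentsWithStats(k)
    for j in range(1,nn):
        if 5<st[j,4]<400:
            q=onz(m,ce[j],.04)[:2]*1000-c;R=np.hypot(*q)
            if 92<R<116:print(n,ce[j].round(1),st[j,4],R.round(1),(np.degrees(np.arctan2(q[1],q[0]))%360).round(1))
E
```

```text
6.2 [493.44489139   5.01618836  56.60448489] [ 0.90974691  0.0949605  -0.27195125]
152.55628667761047 86.82617746825157
scene [317.1 217.7] 23 102.5 73.1
scene [256.5 233. ] 23 106.3 342.7
side [389.5 221.3] 13 104.7 341.9
side [292.3 235.3] 22 104.5 166.3
```

The scene balls put the pointer at about 252.7°. I push another 9° or so, back off, lift and measure with the wrist camera.

>>> carry_out --series '[0,0,0,-2,-4,0,1,0,0,0,-2,-4,0,1,0,0,0,-1.5,-4,0,1,0,0,0,0,0,0,1,0,0,0,3,7,0,1,0,0,0,3,7,0,1,0,0,0,0,0,30,1,0,0,0,0,0,40,1,0,0,0,20,-10,40,1,0,0,0,30,-20,40,1,0,0,0,30,-20,50,1,0,0,0,20,0,50,1,0,0,0,0,0,40,1,0,0,0,0,0,0,1,0,0,0,0,0,0,1]'

```text
t: 7.85
position: [0.5868, -0.0368, 0.3327]
tool_rot: [0.001, 0.141, 0.99, -0.0]
wrist_force: [-0.5, 0.7, -1.2]
opening: -0.0
```

```bash
cat > meas.py <<'E'
from h import *
import sys
s=r.read_state();print(s["t"],s["position"],s["wrist_force"])
m,i=snap("wrist",sys.argv[1])
c=np.array([570.5,-35.])
P=[]
k=(i.max(2)<50).astype(np.uint8);nn,l,st,ce=cv2.connectedComponentsWithStats(k)
for j in range(1,nn):
    if 15<st[j,4]<400:
        X=onz(m,ce[j],.04)[:2]*1000;q=X-c;R=np.hypot(*q)
        if 95<R<113:print("ball",ce[j].round(1),st[j,4],X.round(1),R.round(1),(np.degrees(np.arctan2(q[1],q[0]))%360).round(1))
g=proj(m,[[.5496,-.2518,.092]])[0];b,a=blob(i,g,24,white);G=onz(m,b,.092)[:2]*1000
print("dial",b.round(1),a,G.round(1))
E
python3 meas.py w2.png
```

```text
7.85 [ 0.58676799 -0.03678877  0.33272877] [-0.48736371  0.67226321 -1.21938346]
ball [305.7  79.9] 92 [466.9 -22.9] 104.3 173.3
ball [391.2 145.8] 80 [584.   68.1] 104.0 82.5
ball [329.1 225.5] 55 [675.5 -49.1] 105.9 352.4
dial [154.2 193.1] 1580 [ 549.4 -252.3]
```

View pics/w2.png

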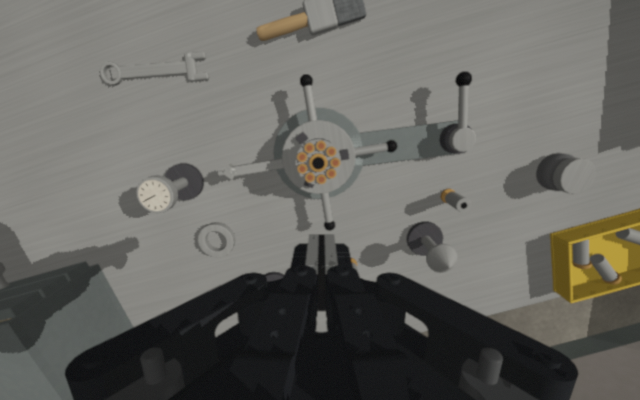

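Three pairs of balls give the pointer at about 262.9° and the dial at about 264.4°. Before the last nudge I check the gauge axis from its foot and from the other cameras.

```bash
python3 - <<'E'
from h import *
i=cv2.cvtColor(cv2.imread("pics/w2.png"),4);m=camera_model("wrist")
c=np.array([570.9,-35.5])
def ang(X):d=X[:2]*1000-c;return (X[:2]*1000).round(1),np.hypot(*d).round(1),(np.degrees(np.arctan2(d[1],d[0]))%360).round(2)
# foot: dark pixels, fit ellipse to hull
y0,x0=150,155;k=(i[y0:215,x0:215].max(2)<75).astype(np.uint8)
n,l,st,ce=cv2.connectedComponentsWithStats(k);j=1+st[1:,4].argmax();print(st[j]+[x0,y0,0,0,0])
cn=max(cv2.findContours((l==j).astype(np.uint8),0,1)[0],key=cv2.contourArea);e=cv2.fitEllipse(cv2.convexHull(cn));print(e)
print("foot",ang(onz(m,np.array(e[0])+[x0,y0],.006)))
print("tip",[ang(onz(m,p,.046)) for p in [(228,172),(230,173)]])
# dial in fixed views: white blob
for nme,p in(("scene",(190,183)),("side",(405,280))):
    mm=camera_model(nme);im=cv2.cvtColor(cv2.imread(f"pics/{nme}0.png"),4);b,a=blob(im,p,16,white);print(nme,b,a,ang(onz(mm,b,.092)))
E
```

```text
[166 164  38  36 745]
((28.652875900268555, 31.31693458557129), (34.701873779296875, 38.384151458740234), 104.26786041259766)
foot (array([ 549.5, -252.9]), np.float64(218.5), np.float64(264.39))
tip [(array([ 552.4, -164.7]), np.float64(130.5), np.float64(261.83)), (array([ 554.5, -162.4]), np.float64(128.0), np.float64(262.65))]
scene [189.63302752 180.42201835] 109 (array([ 550.5, -254. ]), np.float64(219.4), np.float64(264.66))
side [405.47980998 277.52494062] 421 (array([ 550.5, -255.2]), np.float64(220.6), np.float64(264.7))
```

The foot, the dial and both fixed views agree: the gauge lies at 264.4°, so +1.5° is left. I go back down behind the same spoke with a gap, then read the pose.

>>> carry_out --series '[0,0,0,-30,10,-30,1,0,0,0,-30,14,-30,1,0,0,0,-35,14,-10,1,0,0,0,0,0,-45,1,0,0,0,0,0,-45,1,0,0,0,0,0,-45,1,0,0,0,0,0,-40,1,0,0,0,0,0,-31,1,0,0,0,0,0,0,1,0,0,0,0,0,0,1]'

```text
t: 8.9
position: [0.4897, 0.0012, 0.0542]
tool_rot: [-0.002, 0.141, 0.99, -0.0]
wrist_force: [0.2, 0.4, 0.6]
opening: -0.0001
```

```bash
cat > fa.py <<'E'
from h import *
s=r.read_state();p=s["position"]*1000;print(s["t"],p.round(1),s["wrist_force"].round(1))
d=p[:2]-[570.9,-35.5];print(np.degrees(np.arctan2(d[1],d[0])),np.hypot(*d))
E
python3 fa.py
```

```text
8.9 [489.7   1.2  54.2] [0.2 0.4 0.6]
155.690174894262 89.07104751187276
```

>>> carry_out --series '[0,0,0,-1,-4,0,1,0,0,0,-1,-4,0,1,0,0,0,-0.5,-2,0,1,0,0,0,-0.5,-2,0,1,0,0,0,0,0,0,1]'

```text
t: 9.4
position: [0.4894, -0.0114, 0.0569]
tool_rot: [0.002, 0.141, 0.99, 0.0]
wrist_force: [1.4, 3.0, 2.3]
opening: -0.0
```

```bash
python3 fa.py
```

```text
9.4 [489.4 -11.4  56.9] [1.4 3.  2.3]
163.54182373006643 85.00966356536
```

>>> carry_out --series '[0,0,0,3,7,0,1,0,0,0,3,7,0,1,0,0,0,0,0,40,1,0,0,0,0,0,45,1,0,0,0,10,-10,45,1,0,0,0,20,-10,40,1,0,0,0,30,-10,38,1,0,0,0,30,-10,38,1,0,0,0,5,0,40,1,0,0,0,0,0,0,1,0,0,0,0,0,0,1]'

```text
t: 10.5
position: [0.5896, -0.0368, 0.3419]
tool_rot: [0.0, 0.141, 0.99, -0.0]
wrist_force: [-0.3, -0.2, -0.7]
opening: -0.0001
```

```bash
python3 meas.py w3.png
```

```text
10.5 [ 0.58960459 -0.0367987   0.34194482] [-0.34373224 -0.23626566 -0.68046073]
ball [301.4  79.9] 85 [466.4 -28.7] 104.3 176.5
ball [389.  139.5] 76 [578.2  69. ] 104.2 85.8
ball [332.1 221.4] 52 [675.9 -43.4] 105.8 355.5
dial [157.3 190.1] 1557 [ 549.9 -252.5]
```

Measured again, the pointer is at 266.0°, an overshoot of 1.6°: my spoke offset came from a coarse view. I mend it by pushing the long arm itself back (−x) about 3 mm at radius 112 mm, where the leverage gives finer control.

>>> carry_out --series '[0,0,0,5,-35,-30,1,0,0,0,5,-35,-30,1,0,0,0,4,-33,-30,1,0,0,0,0,0,-45,1,0,0,0,0,0,-45,1,0,0,0,0,0,-45,1,0,0,0,0,0,-40,1,0,0,0,0,0,-20,1,0,0,0,0,0,0,1,0,0,0,0,0,0,1]'

```text
t: 11.55
position: [0.602, -0.1395, 0.0552]
tool_rot: [-0.001, 0.141, 0.99, 0.0]
wrist_force: [0.6, -0.1, 0.6]
opening: -0.0001
```

```bash
python3 fa.py; python3 -c "
from h import *
snap('scene','scene3.png');snap('side','side3.png')"
```

```text
11.55 [ 602.  -139.5   55.2] [ 0.6 -0.1  0.6]
-73.37768837537926 108.5526092908728
```

>>> carry_out --series '[0,0,0,-5,0,0,1,0,0,0,-5,0,0,1,0,0,0,-4,0,0,1,0,0,0,-3,0,0,1,0,0,0,-2,0,0,1,0,0,0,0,0,0,1]'

```text
t: 12.25
position: [0.5838, -0.1401, 0.0565]
tool_rot: [-0.0, 0.141, 0.99, 0.0]
wrist_force: [-0.4, -0.2, 0.5]
opening: 0.0001
```

```bash
python3 fa.py
```

```text
12.25 [ 583.8 -140.1   56.5] [-0.4 -0.2  0.5]
-82.94922316973481 105.43392504636009
```

>>> carry_out --series '[0,0,0,-1,0,0,1,0,0,0,-0.5,0,0,1,0,0,0,0,0,0,1]'

```text
t: 12.55
position: [0.5827, -0.1401, 0.0564]
tool_rot: [-0.0, 0.141, 0.99, -0.0]
wrist_force: [-0.1, 1.0, 0.7]
opening: 0.0
```

>>> carry_out --series '[0,0,0,-1,0,0,1,0,0,0,0,0,0,1]'

```text
t: 12.75
position: [0.5819, -0.1401, 0.0565]
tool_rot: [0.0, 0.141, 0.99, 0.0]
wrist_force: [1.6, 0.4, -0.7]
opening: -0.0005
```

>>> carry_out --series '[0,0,0,-1,0,0,1,0,0,0,0,0,0,1]'

```text
t: 12.95
position: [0.5809, -0.1401, 0.0565]
tool_rot: [0.0, 0.141, 0.99, 0.0]
wrist_force: [1.5, 0.5, -0.8]
opening: 0.0003
```

>>> carry_out --series '[0,0,0,-1,0,0,1,0,0,0,0,0,0,1]'

```text
t: 13.15
position: [0.5797, -0.1401, 0.0565]
tool_rot: [0.0, 0.141, 0.99, -0.0]
wrist_force: [2.6, 0.2, -1.6]
opening: -0.0001
```

```bash
cat > dif.py <<'E'
from h import *
import sys
c=np.array([571,-35.8])
for n in("scene","side"):
    m,new=snap(n,n+sys.argv[1]+".png");old=cv2.cvtColor(cv2.imread(f"pics/{n}3.png"),4)
    for a in(176,86,356):
        A=np.radians(a);px=proj(m,[(*(c+104*np.array([np.cos(A),np.sin(A)]))/1000,.04)])[0]
        o=[]
        for i in(old,new):
            x,y=px.round().astype(int);w=i[y-6:y+7,x-8:x+9].astype(float).max(2);k=np.clip(75-w,0,None)
            yy,xx=np.mgrid[y-6:y+7,x-8:x+9];b=np.array([(xx*k).sum(),(yy*k).sum()])/k.sum()
            q=onz(m,b,.04)[:2]*1000-c;o.append((np.degrees(np.arctan2(q[1],q[0]))%360).round(2));R=np.hypot(*q)
        print(n,a,o,"d",(o[1]-o[0]).round(2),"R",R.round(1))
E
python3 dif.py 4
```

```text
scene 176 [np.float64(177.12), np.float64(176.31)] d -0.81 R 110.8
scene 86 [np.float64(85.91), np.float64(85.11)] d -0.8 R 102.9
scene 356 [np.float64(355.3), np.float64(354.11)] d -1.19 R 103.8
side 176 [np.float64(177.73), np.float64(176.71)] d -1.02 R 105.6
side 86 [np.float64(85.99), np.float64(85.26)] d -0.73 R 108.8
side 356 [np.float64(355.64), np.float64(355.84)] d 0.2 R 102.7
```

About −0.9° has been made, so I go another 1.5 mm, then back off and measure from above.

>>> carry_out --series '[0,0,0,-1,0,0,1,0,0,0,-0.5,0,0,1,0,0,0,0,0,0,1,0,0,0,7,0,0,1,0,0,0,8,0,0,1,0,0,0,0,0,40,1,0,0,0,0,0,45,1,0,0,0,0,20,42,1,0,0,0,0,25,40,1,0,0,0,0,28,40,1,0,0,0,0,28,40,1,0,0,0,0,0,38,1,0,0,0,0,0,0,1,0,0,0,0,0,0,1]'

```text
t: 14.65
position: [0.5938, -0.039, 0.343]
tool_rot: [0.001, 0.141, 0.99, -0.0]
wrist_force: [-0.1, 0.0, -0.8]
opening: 0.0003
```

```bash
cat >> meas.py <<'E'
B=[onz(m,ce[j],.04)[:2]*1000 for j in range(1,nn) if 15<st[j,4]<400 and 95<np.hypot(*(onz(m,ce[j],.04)[:2]*1000-c))<113]
B=sorted(B,key=lambda X:X[0])
ax=(B[0]+B[2])/2;dg=lambda v:np.degrees(np.arctan2(v[1],v[0]))%360
print("axis",ax,"pointer from A-C",dg(B[2]-B[0])-90,"from B",dg(B[1]-ax)+180,"gauge",dg(G-ax),dg(np.array([549.6,-252.8])-[571,-35.7]))
E
python3 meas.py w4.png
```

```text
14.65 [ 0.59382402 -0.03901183  0.34295459] [-0.14002888  0.00417176 -0.77715223]
ball [304.7  75.5] 89 [466.8 -24.9] 104.2 174.5
ball [390.1 138.5] 76 [582.   68.7] 104.4 83.7
ball [330.3 218.4] 52 [675.6 -47.2] 105.8 353.4
dial [157.4 185.7] 1572 [ 549.1 -252.7]
axis [571.20617061 -36.0607865 ] pointer from A-C 263.92271038526155 from B 264.12494078736324 gauge 264.17078876831494 264.3704216399676
```

The pointer is at 264.0° against a gauge at 264.2–264.4°, an error of about 0.3°. Now the clamp: its pivot is at about (600,167) and the ball at (522,182). The finger goes down on the plate side of the lever.

>>> carry_out --series '[0,0,0,-11,37,-18,1,0,0,0,-11,37,-18,1,0,0,0,-11,37,-18,1,0,0,0,-11,37,-18,1,0,0,0,-11,37,-18,1,0,0,0,0,0,-45,1,0,0,0,0,0,-45,1,0,0,0,0,0,-45,1,0,0,0,0,0,-40,1,0,0,0,0,0,-22,1,0,0,0,0,0,0,1,0,0,0,0,0,0,1]'

```text
t: 15.9
position: [0.5373, 0.1454, 0.0532]
tool_rot: [-0.001, 0.141, 0.99, -0.0]
wrist_force: [-0.0, 0.0, -0.1]
opening: 0.0001
```

```bash
python3 - <<'E'
from h import *
s=r.read_state();p=s["position"]*1000;print(s["t"],p.round(1),s["wrist_force"].round(1))
c=np.array([599.6,167]);d=p[:2]-c;a0=np.degrees(np.arctan2(d[1],d[0]))%360;print(a0,np.hypot(*d))
prev=p[:2]
for a in np.arange(a0-7,108,-7):
    q=c+66*np.array([np.cos(np.radians(a)),np.sin(np.radians(a))]);dd=np.round((q-prev)*2)/2;prev=prev+dd;print(round(a),dd,end=" ")
E
```

```text
15.9 [537.3 145.4  53.2] [-0.   0.  -0.1]
199.07915025824494 65.96115774772593
192 [-2.   7.5] 185 [-1.5  8. ] 178 [-0.   8.5] 171 [0.5 8. ] 164 [2.  7.5] 157 [2.5 8. ] 150 [3.5 7. ] 143 [4.5 6.5] 136 [5.5 6.5] 129 [5.5 5.5] 122 [7.  4.5] 115 [7. 4.] 108 [7.5 3. ]
```

>>> carry_out --series '[0,0,0,-2,7.5,0,1,0,0,0,-1.5,8,0,1,0,0,0,0,8.5,0,1,0,0,0,0.5,8,0,1,0,0,0,2,7.5,0,1,0,0,0,2.5,8,0,1,0,0,0,3.5,7,0,1,0,0,0,4.5,6.5,0,1,0,0,0,5.5,6.5,0,1,0,0,0,5.5,5.5,0,1,0,0,0,3.5,2.5,0,1,0,0,0,0,0,0,1]'

```text
t: 17.1
position: [0.5628, 0.2214, 0.0541]
tool_rot: [0.0, 0.141, 0.99, -0.0]
wrist_force: [0.4, -2.9, -1.1]
opening: -0.0001
```

>>> carry_out --series '[0,0,0,3.5,2,0,1,0,0,0,0,0,0,1]'

```text
t: 17.3
position: [0.566, 0.2232, 0.0543]
tool_rot: [0.0, 0.141, 0.99, -0.0]
wrist_force: [-0.3, -4.4, -0.5]
opening: -0.0001
```

>>> carry_out --series '[0,0,0,3.5,2,0,1,0,0,0,0,0,0,1]'

```text
t: 17.5
position: [0.5694, 0.225, 0.0544]
tool_rot: [0.0, 0.141, 0.99, -0.0]
wrist_force: [0.3, -5.1, -1.1]
opening: -0.0
```

>>> carry_out --series '[0,0,0,3,1.5,0,1,0,0,0,0,0,0,1]'

```text
t: 17.7
position: [0.5723, 0.2265, 0.0544]
tool_rot: [-0.0, 0.141, 0.99, -0.0]
wrist_force: [-0.5, -4.0, -0.2]
opening: 0.0
```

```bash
python3 - <<'E'
from h import *
snap("side","side5.png");snap("scene","scene5.png")
a=cv2.imread("pics/side5.png")[140:260,220:440];b=cv2.imread("pics/scene5.png")[130:260,240:460]
cv2.imwrite("pics/c5.png",cv2.resize(np.vstack([b,a]),None,fx=2.3,fy=2.3,interpolation=2))
E
```

```text
(no output)
```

View pics/c5.png

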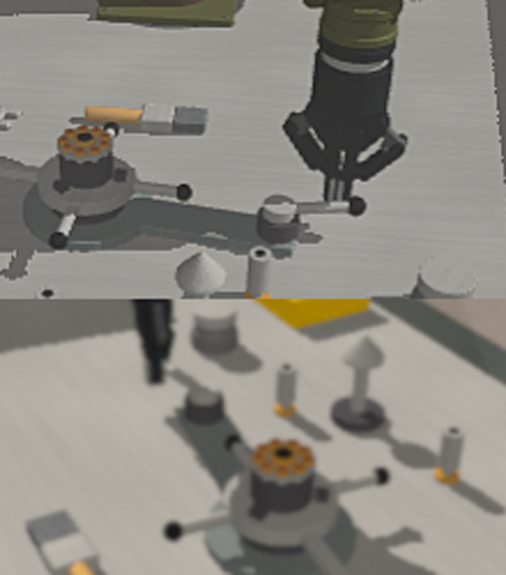

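The lever is already nearly along the tongue, with the finger against its robot side and sliding against the ball. I push on in +x only, watching for the stop.

>>> carry_out --series '[0,0,0,3,-0.5,0,1,0,0,0,0,0,0,1]'

```text
t: 18.0
position: [0.5752, 0.2269, 0.0545]
tool_rot: [-0.0, 0.141, 0.99, 0.001]
wrist_force: [-1.8, -1.0, 0.9]
opening: 0.0002
```

>>> carry_out --series '[0,0,0,3,-0.5,0,1,0,0,0,0,0,0,1]'

```text
t: 18.2
position: [0.5782, 0.2265, 0.0545]
tool_rot: [-0.0, 0.141, 0.99, 0.001]
wrist_force: [-1.0, 1.4, -1.3]
opening: -0.0001
```

>>> carry_out --series '[0,0,0,3,-0.5,0,1,0,0,0,0,0,0,1]'

```text
t: 18.4
position: [0.5814, 0.2258, 0.0546]
tool_rot: [0.0, 0.141, 0.99, 0.0]
wrist_force: [-2.1, 1.1, -0.6]
opening: -0.0001
```

```bash
python3 - <<'E'
from h import *
m,i=snap("scene","scene6.png")
for z,im in((0,cv2.cvtColor(cv2.imread("pics/scene5.png"),4)),(1,i)):
    b,a=blob(im,(396,220),8,dark);X=onz(m,b,.041)[:2]*1000;d=X-[599.6,167];print(b,a,X.round(1),np.hypot(*d),np.degrees(np.arctan2(d[1],d[0])))
E
```

```text
[393.42857143 216.42857143] 7 [578.1 243.6] 79.55054035552729 105.65505237417239
[393.6 221.5] 10 [598.5 242.7] 75.67645695329124 90.852189900658
```

>>> carry_out --series '[0,0,0,2,0,0,1,0,0,0,0,0,0,1]'

```text
t: 18.65
position: [0.5829, 0.2256, 0.0545]
tool_rot: [-0.001, 0.141, 0.99, 0.0]
wrist_force: [-3.8, 2.6, 1.6]
opening: -0.0
```

>>> carry_out --series '[0,0,0,2,0,0,1,0,0,0,0,0,0,1]'

```text
t: 18.85
position: [0.5834, 0.2258, 0.0543]
tool_rot: [-0.002, 0.141, 0.99, -0.0]
wrist_force: [-9.3, 2.3, 4.5]
opening: -0.0002
```

>>> carry_out --series '[0,0,0,2,0,0,1,0,0,0,0,0,0,1]'

```text
t: 19.05
position: [0.5838, 0.2258, 0.0541]
tool_rot: [-0.005, 0.141, 0.99, -0.001]
wrist_force: [-15.6, 2.4, 9.0]
opening: -0.0
```

At x≈583.5 the motion stopped while the force climbed to 15 N, so this is the stop. I back off, lift and do the final check from above.

>>> carry_out --series '[0,0,0,-8,0,0,1,0,0,0,-10,0,0,1,0,0,0,-10,0,0,1,0,0,0,0,0,30,1,0,0,0,0,0,45,1,0,0,0,0,0,45,1,0,0,0,0,0,45,1,0,0,0,5,-25,40,1,0,0,0,8,-35,30,1,0,0,0,8,-40,25,1,0,0,0,8,-40,15,1,0,0,0,8,-45,10,1,0,0,0,8,-40,0,1,0,0,0,0,-30,0,1,0,0,0,0,0,0,1,0,0,0,0,0,0,1]'

```text
t: 20.65
position: [0.6039, -0.0302, 0.3393]
tool_rot: [0.0, 0.142, 0.99, 0.0]
wrist_force: [0.3, 0.3, -0.2]
opening: -0.0004
```

```bash
python3 meas.py w6.png; python3 - <<'E'
from h import *
i=cv2.cvtColor(cv2.imread("pics/w6.png"),4);m=camera_model("wrist")
p=proj(m,[[.599,.245,.041]])[0];b,a=blob(i,p,14,dark);X=onz(m,b,.041)[:2]*1000;d=X-[599.6,167];print("lever",b,a,X,np.hypot(*d),np.degrees(np.arctan2(d[1],d[0])))
E
```

```text
20.65 [ 0.60389035 -0.03018703  0.33931283] [ 0.26130271  0.26133705 -0.18486436]
ball [295.8  69.9] 93 [466.7 -25.1] 104.3 174.5
ball [382.8 133.8] 77 [582.   68.6] 104.2 83.7
ball [323.2 215.2] 54 [675.7 -47. ] 105.9 353.5
dial [147.  181.1] 1561 [ 548.4 -252. ]
axis [571.2008426  -36.05360707] pointer from A-C 264.0109751578059 from B 264.11460923630517 gauge 263.96903378243593 264.3704216399676
lever [509.1754386  111.19298246] 114 [600.17364249 249.16915189] 82.17115423695054 89.60001096724746
```

View pics/w6.png

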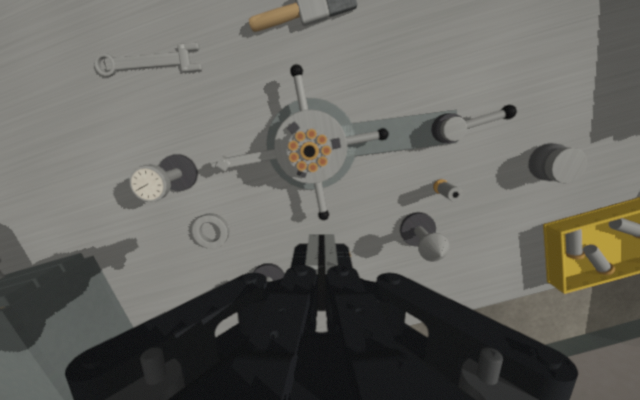

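The final view shows the pointer arm (tip about (222,163)) aimed at the gauge. The lever ball is at (509,112), swung by about 80° (1.4 rad). The barrel is seated, and the pistons, race, wrench, tin and brush have not visibly moved.

```bash
python3 -c "
from rig import r
print(r.hand_in())"
```

```text
the job is handed in; nothing more can be done
None
```

I pushed the indexing plate round anticlockwise by one short spoke until the pointer faced the gauge. I then pushed the clamp lever over to its stop, lifted clear and handed in at about 20.7 s of the 61 s allowed.

- **Pointer:** the first push overshot by about 1.6°, so I nudged the long arm back. It ended at 264.0–264.1°, with the gauge measured at 264.0–264.4° (the dial readings scatter by about 0.4°). The remaining error is therefore about 0.3° or less.
- **Gauge distance:** it measured about 218 mm from the plate's axis, against the stated "about 230 mm". The foot, the dial and both fixed cameras agreed on its direction to within about 0.4°.
- **Clamp lever:** the finger stopped advancing at x ≈ 583.5 mm while the force rose to about 15 N, so I took that as the stop. The lever had swung about 80° (1.4 rad) and stayed there after I backed off.
- **Everything else:** the last picture shows the barrel between its jaws and the loose parts where they were, judged by eye. The arm is clear above the work, and wrist forces stayed below about 20 N at every reading.

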